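# Turn the inspection leaf over

### The job

The top face of the sheet-metal part held in the hinged leaf has been measured. With the fingertips alone, push the leaf up by its tab, over its spine and gently down until it lies flat on the right-hand bed, so that the underside can be measured. Do not pinch or slam the leaf, do not drag or lift the fixture, and leave everything else on the table where it is.

Things in the scene. Friction and masses are not known exactly. Their poses are not given: they have to be found in the camera images.
- fixture: Turn-over fixture: a loose 3.2 kg grey base on the table. Origin under the centre of its underside; x along the spine, y to the left (the side where the leaf lies at the start), z up. Base plate 150 (x) x 160 (y) x 14 mm. Two hinge posts 12 mm thick, 22 mm wide and 80 mm tall stand on it at x = +-67 mm on the spine line.
- right_bed (a point): the middle of the top of the right-hand bed, 65 mm above the table. Left and right beds are alike grey blocks on the base plate, 110 (x) x 55 (y) mm, reaching from 20 to 75 mm either side of the spine
- spine (a point): the middle of the hinge axis, 68 mm above the fixture's underside; the axis runs along the fixture's x
- leaf_middle (a point): the middle of the leaf's window, 49 mm from the hinge axis; moves with the leaf. The leaf is an aluminium frame 6 mm thick (mid-plane through the hinge axis), 110 mm wide along the spine, its frame reaching 95 mm from the axis; a dark sheet-metal part is fixed in its window. About 0.16 kg
- tab_edge (a point): the outer end of the leaf's tab, mid-thickness, 115 mm from the hinge axis; moves with the leaf. The tab, 44 mm wide and 6 mm thick, is in the middle of the leaf's free edge and reaches out 20 mm. It overhangs the bed by 40 mm and the base plate by 35 mm, so under it is free room down to the table, 65 mm when the leaf lies flat
- leaf (a joint): leaf angle in rad: 0 = flat on the left bed (+y of the fixture), pi/2 = upright, pi (3.14, a firm, slightly springy stop) = flat on the right bed (-y). It starts at 0 to 0.3. The hinge is stiff (0.16 N m friction): the leaf stays wherever it is left, and needs 2 to 4 N at the tab to move.
- gauge_block: polished steel gauge block, 35 x 12 mm, 30 mm tall; stands on the table beyond the fixture (+x side of it); origin under its centre
- tweezers: steel tweezers lying flat, 120 mm long, 9 mm tall, on the robot side of the fixture; origin under the centre
- ring_gauge: steel ring gauge lying flat, 52 mm outside, 26 mm bore, 18 mm tall, to the left of the fixture; origin under its centre
- loupe: aluminium eye loupe, 42 mm diameter, 36 mm tall, to the right of the fixture; origin under its centre
- bottle: white bottle, 48 mm diameter, 110 mm tall, farther to the right of the fixture; origin under its centre
- marker: white marker pen with a black cap lying flat, 128 mm long, 13 mm thick, to the left of the fixture, far end; origin under its centre
Not all that is in view belongs to the job. What is shaped like the fixture but red is not meant.

How it is judged:
By the outcome, as a careful person would: the job done as asked, in the order asked, and still so for the second after the job is handed in, with the robot touching nothing.
It also fails if it takes over 48 s, if anything falls off the work surface, if the arm or the gripper's body presses on something with over 40 N, if the wrist force passes 120 N, or if a joint passes its speed limit or range.

### The arm

A 7-joint arm with a two-finger parallel gripper is mounted at the origin on the work surface. World frame = base frame: x ahead of the robot, y to its left, z up, the work surface at z = 0. Lengths are in m, angles in rad, forces in N, time in s.
With the tool pointing down it reaches from about 0.35 to 0.9 m from the base axis. Payload 7.2 kg.
Tool frame: the origin (TCP) lies at the very end of the fingers, on their centre line; the grasp point (between the pads) lies ctrl.grasp_offset behind it (ctrl.grasp_offset is the distance from the TCP to the grasp point, in m); z points along the fingers, y is the direction in which the jaws open and shut (so a half turn about z gives the same grasp; the last joint's range is limited). The gripper opens to 85 mm and grips with 20 to 120 N. Pads are 22 mm wide; open, the fingers measure 114 mm over their backs; the gripper's body (76 mm by 85 mm) begins 54 mm behind the grasp point. The pads swing forward as they close: fully open they stand 13 mm farther back than shut.
Start: joints at [1.215, 0.411, -0.013, 1.596, 0.006, 1.134, -0.082], TCP at [0.177, -0.599, 0.231] pointing down, gripper open.
Joint ranges: [-2.95, 2.95], [-0.29, 1.99], [-1.47, 1.44], [0.14, 2.54], [-1.03, 4.17], [0.13, 1.85], [-2.86, 2.86]. Speed limits (rad/s): [2.39, 2.39, 3.01, 3.01, 3.14, 3.14, 3.14].

### API

Orientations are given as [roll, pitch, yaw] about the fixed x, y, z axes, in that order (R = Rz(yaw) Ry(pitch) Rx(roll)).
In Python, from rig import ctrl, viewer, close_job gives the robot as it stands.
- The arm moves only by the shell command python3 -m inch 'ROWS' [OPENING] [FORCE]. ROWS is JSON, a list of rows, each a list of 4 numbers: the shift along the tool's x, y, z in m, then the turn about the tool's z in rad. In form: [[dx, dy, dz, twist], ...]. A call has 1 to 10 rows; each row is the pose to reach, as a shift and turn from the pose measured when the call began, along the tool's axes at that moment; what a row does not reach only later rows make up. A row lasts 1/10 s, in which the tool goes at most 50 mm and 8.59 degrees, less where a joint would pass 70% of its speed; a pose out of reach is approached as far as the arm can. A call with a gripper value outside its range is refused whole. OPENING is the finger opening in m, from 0 to 0.0854, set as the call begins (- or left out, the last holds). The fingers move at their own pace and stop on an object; FORCE is the grip in N (left out, the last holds). Time passes only in rows, so rows that repeat a pose let the fingers close. It gives the time, the measured TCP pose, the force and the opening at its end, in the units of the state.
- ctrl.sense(): the state, without advancing time (a new reading comes with each control period).
- viewer.get_image(name): name is "side" or "top"; returns a dict with "img" (384x512x3 uint8, red, green, blue), "mtx" (3x3 intrinsics, pixels), "position" and "attitude" of the camera in the world. Camera axes: x right, y down, z forward; pixel columns grow to the right and rows downward; lengths in m; the calibration is good to about 2 mm. A picture is of the moment at which its call begins. There is no depth.
- close_job(): hands the job in, once; it reports no verdict.
The state is a dict: "t": time; "q": joint angles; "joint_velocities": joint speeds; "joint_efforts": joint torques, N m; "eef_pos": TCP position; "tool_rot": TCP orientation; "ft_force": force on the tool from outside, world axes, zero at the start; "moment": the same for the moment, N m; "width": finger opening in m.
Only numpy, scipy, OpenCV 4.12 (cv2) and the standard library are available. Lean on these libraries where they do the work, as an engineer would, in place of code of your own. Each camera call takes 0.05 s, during which the arm holds its last target. There are 200 camera calls.

## Working session

There is one attempt and no reset: what is moved stays moved. The work goes in short steps, Python scripts to look and compute and a shell command to move; the robot and the scene stay as the last step left them, time stands still between calls to the robot, and variables do not carry over. Pictures are saved under pics/ and viewed, about 8 in all and at most 12, crops included, and the job is handed in when it is done.

```bash
mkdir -p pics; ls; cat > h.py <<'E'
import numpy as np,cv2
from scipy.spatial.transform import Rotation as R
from rig import ctrl,viewer
def grab(n,f=None):
    d=viewer.get_image(n)
    if f: cv2.imwrite('pics/'+f,d['img'][:,:,::-1])
    return d
def rot(d):
    a=np.array(d['attitude'],float)
    return a if a.shape==(3,3) else R.from_euler('xyz',a).as_matrix() if a.size==3 else None
def cast(d,uv,z):
    r=rot(d)@np.linalg.inv(d['mtx'])@np.array([uv[0],uv[1],1.]);p=np.array(d['position'])
    return p+r*(z-p[2])/r[2]
def proj(d,P):
    c=rot(d).T@(np.array(P)-d['position']);u=np.array(d['mtx'])@c;return u[:2]/u[2]
E
python3 - <<'E'
from h import *
for n in('side','top'):
    d=grab(n,n+'0.png');print(n,d['mtx'],d['position'],d['attitude'])
np.set_printoptions(precision=3)
print(ctrl.sense(),ctrl.grasp_offset)
a=cv2.imread('pics/side0.png');b=cv2.imread('pics/top0.png')
cv2.imwrite('pics/both0.png',cv2.resize(np.vstack([a,b]),None,fx=.78,fy=.78))
E
```

```text
pics
side [[401.63603347   0.         258.64921232]
 [  0.         401.63603347 188.92549777]
 [  0.           0.           1.        ]] [0.27189517 0.56561426 0.69443715] [-2.31605802 -0.00570709 -2.73371195]
top [[406.44899359   0.         257.04993543]
 [  0.         406.44899359 194.02652599]
 [  0.           0.           1.        ]] [ 0.41911766 -0.05435544  1.05707263] [-3.04839039  0.00314318 -1.59219781]
{'t': 0.1, 'q': array([ 1.215,  0.412, -0.013,  1.597,  0.006,  1.134, -0.082]), 'joint_velocities': array([-0.001, -0.002, -0.   , -0.005, -0.002,  0.002, -0.   ]), 'joint_efforts': array([ 2.811e-03, -6.018e+01,  6.846e-01, -3.001e+01,  1.404e-02,
        6.406e-03,  8.342e-06]), 'eef_pos': array([ 0.177, -0.599,  0.231]), 'tool_rot': array([-3.140e+00,  8.187e-05,  2.878e-01]), 'ft_force': array([ 0.082, -1.059, -0.866]), 'moment': array([-0.017,  0.046,  0.009]), 'width': 0.08523089252123375} 0.0187
```

View pics/top0.png

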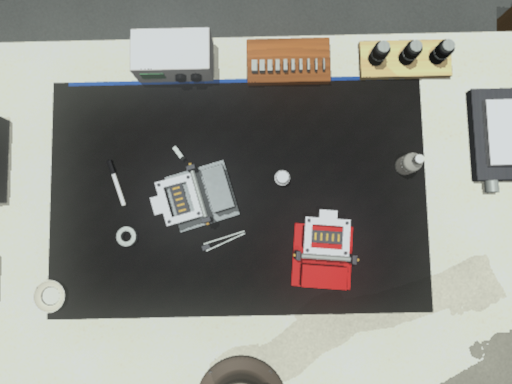

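View pics/side0.png

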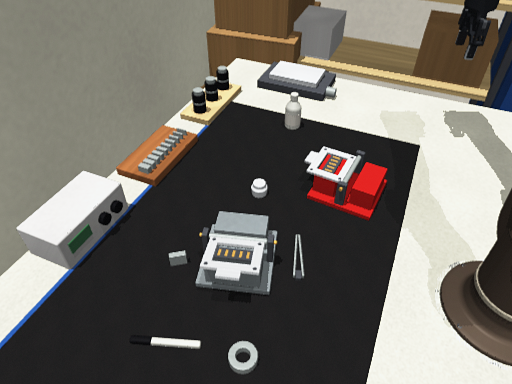

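The top view shows two fixture-shaped things: the grey one at (195,195) with its tab at (157,205), and the red decoy at (325,250). In the side view the grey one is at (238,250) and the red at (347,180). I choose the grey one and check it in a close crop.

```bash
python3 - <<'E'
from h import *
a=cv2.imread('pics/top0.png')[145:245,140:250];b=cv2.imread('pics/side0.png')[205:300,185:290]
f=lambda i:cv2.resize(i,(560//1,500))[:, :]
cv2.imwrite('pics/crop.png',np.hstack([cv2.resize(a,(396,360),interpolation=2),cv2.resize(b,(398,360),interpolation=2)]))
E
```

```text
(no output)
```

View pics/crop.png

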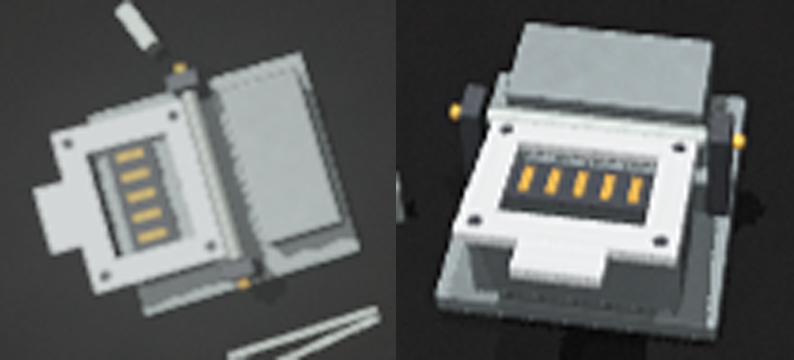

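```bash
python3 - <<'E'
from h import *
np.set_printoptions(precision=4,suppress=True)
S={}
D={}
for n,(r0,r1,c0,c1) in {'top':(155,235,180,215),'side':(225,250,190,285)}.items():
    d=D[n]=grab(n);h=cv2.cvtColor(d['img'],cv2.COLOR_RGB2HSV)
    m=cv2.inRange(h,(8,110,110),(28,255,255));k=np.zeros_like(m);k[r0:r1,c0:c1]=m[r0:r1,c0:c1]
    _,_,st,ce=cv2.connectedComponentsWithStats(k);print(n,[(s[4],c) for s,c in zip(st[1:],ce[1:])])
    S[n]=ce[1:]
t=D['top']
for c in S['top']: print(cast(t,c,.068))
for c in S['side']: print('side',cast(D['side'],c,.068))
# right bed corners z=.065 ; tab outer corners
for x,y in[(210,85),(302,55),(342,222),(268,245)]: print('bed',cast(t,(x/3.6+140,y/3.6+145),.065))
for z in(.068,.09):
  for x,y in[(35,190),(53,253)]: print('tab',z,cast(t,(x/3.6+140,y/3.6+145),z))
  for x,y in[(512,248),(607,256),(510,280),(603,285)]: print('tabside',z,cast(D['side'],((x-396)/3.79+185,y/3.79+205),z))
E
```

```text
top [(np.int32(1), array([191., 163.])), (np.int32(4), array([207.5, 223.5]))]
side [(np.int32(11), array([200., 234.])), (np.int32(10), array([275.1, 241.8])), (np.int32(2), array([219.5, 249. ])), (np.int32(1), array([226., 249.]))]
[0.5919 0.1078 0.068 ]
[0.4424 0.0686 0.068 ]
side [0.5939 0.1143 0.068 ]
side [0.4453 0.0718 0.068 ]
side [0.5393 0.133  0.068 ]
side [0.5275 0.1278 0.068 ]
bed [0.578  0.0903 0.065 ]
bed [0.5974 0.0269 0.065 ]
bed [0.482  0.0013 0.065 ]
bed [0.4675 0.0518 0.065 ]
tab 0.068 [0.5081 0.2092 0.068 ]
tab 0.068 [0.4651 0.1969 0.068 ]
tabside 0.068 [0.5223 0.1815 0.068 ]
tabside 0.068 [0.477  0.1669 0.068 ]
tabside 0.068 [0.5144 0.1986 0.068 ]
tabside 0.068 [0.4716 0.1831 0.068 ]
tab 0.09 [0.5061 0.2034 0.09  ]
tab 0.09 [0.4641 0.1913 0.09  ]
tabside 0.09 [0.5135 0.195  0.09  ]
tabside 0.09 [0.4698 0.1809 0.09  ]
tabside 0.09 [0.5058 0.2115 0.09  ]
tabside 0.09 [0.4645 0.1965 0.09  ]
```

The crop confirms the grey fixture: white leaf with its tab at top (152,206) and orange hinge pins at top (190,163) and (207,224). That puts the spine middle at about (0.519, 0.091) with the fixture's x axis at about 15.3°. The leaf is raised slightly. I'll shut the fingers, turn the jaws along the spine, and use the fingertips against the tab's outer edge.

```bash
cat >> h.py <<'E'
ex=np.array([.9645,.2639]);ey=np.array([-.2639,.9645]);SP=np.array([.519,.0915])
def fix():
    s=ctrl.sense();p=np.array(s['eef_pos']);v=p[:2]-SP
    f=np.array(s['ft_force']);f=np.r_[f[:2]@ex,f[:2]@ey,f[2]]
    print('t %.2f fix x %.4f y %.4f z %.4f yaw %.3f F(fix) %s w %.3f'%(s['t'],v@ex,v@ey,p[2],s['tool_rot'][2],f.round(1),s['width']))
def to(P,yaw):
    s=ctrl.sense();M=R.from_euler('xyz',s['tool_rot']).as_matrix()
    print('shift',(M.T@(np.array(P)-s['eef_pos'])).round(3),'twist',round(-(yaw-s['tool_rot'][2]),3))
E
python3 -c "
from h import *
to([.45,-.25,.28],1.0);to([.478,.24,.24],1.838)"
```

```text
shift [ 0.361 -0.257 -0.049] twist -0.712
shift [ 0.527 -0.719 -0.009] twist -1.55
```

```bash
python3 -m inch '[[0.03,-0.02,-0.05,-0.14],[0.36,-0.26,-0.05,-0.7],[0.36,-0.26,-0.05,-0.7],[0.36,-0.26,-0.05,-0.7],[0.36,-0.26,-0.05,-0.7],[0.36,-0.26,-0.05,-0.7],[0.36,-0.26,-0.05,-0.7],[0.36,-0.26,-0.05,-0.7],[0.36,-0.26,-0.05,-0.7],[0.36,-0.26,-0.05,-0.7]]' 0 20; python3 -c "
from h import *
fix();to([.478,.24,.2],1.838)"
```

```text
t: 1.2
eef_pos: [0.4518, -0.242, 0.2814]
tool_rot: [-3.142, -0.003, 0.995]
ft_force: [-1.1, 0.7, -0.2]
width: 0.0003
t 1.20 fix x -0.1528 y -0.3040 z 0.2814 yaw 0.995 F(fix) [-0.8  0.9 -0.2] w 0.000
shift [ 0.418 -0.241  0.083] twist -0.843
```

```bash
python3 -m inch '[[0.41,-0.24,0.02,-0.84],[0.41,-0.24,0.02,-0.84],[0.41,-0.24,0.02,-0.84],[0.41,-0.24,0.02,-0.84],[0.41,-0.24,0.02,-0.84],[0.41,-0.24,0.02,-0.84],[0.41,-0.24,0.02,-0.84],[0.41,-0.24,0.02,-0.84],[0.41,-0.24,0.02,-0.84],[0.41,-0.24,0.02,-0.84]]'; python3 -c "
from h import *
fix();to([.478,.24,.07],1.838)"
```

```text
t: 2.2
eef_pos: [0.473, 0.2365, 0.2627]
tool_rot: [3.139, -0.004, 1.838]
ft_force: [-0.9, -0.5, 0.4]
width: 0.0002
t 2.20 fix x -0.0061 y 0.1520 z 0.2627 yaw 1.838 F(fix) [-1.  -0.3  0.4] w 0.000
shift [0.001 0.005 0.193] twist -0.0
```

```bash
python3 -m inch '[[0.002,0.005,0.04,0],[0.002,0.005,0.08,0],[0.002,0.005,0.12,0],[0.002,0.005,0.15,0],[0.002,0.005,0.175,0],[0.002,0.005,0.19,0],[0.002,0.005,0.195,0],[0.002,0.005,0.195,0]]'; python3 - <<'E'
from h import *
fix();a=grab('top')['img'][145:245,130:240];b=grab('side')['img'][185:310,175:300]
cv2.imwrite('pics/c2.png',np.hstack([cv2.resize(a,(396,360)),cv2.resize(b,(400,360))])[:,:,::-1])
E
```

```text
t: 3.0
eef_pos: [0.4776, 0.2407, 0.0677]
tool_rot: [3.139, -0.004, 1.838]
ft_force: [0.1, 0.4, 0.3]
width: -0.0002
t 3.00 fix x -0.0006 y 0.1548 z 0.0677 yaw 1.838 F(fix) [0.2 0.4 0.3] w -0.000
```

View pics/c2.png

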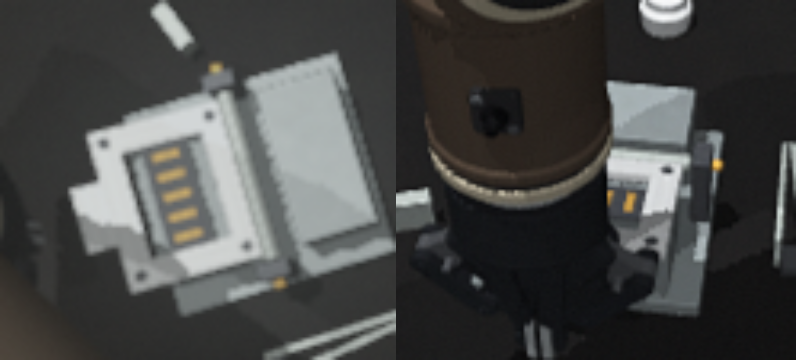

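The arm is beside the tab with a clear gap, at fixture y 0.155. Now I move in slowly to contact.

```bash
python3 -m inch '[[-0.01,0,0,0],[-0.02,0,0,0],[-0.024,0,0,0],[-0.026,0,0,0],[-0.028,0,0,0],[-0.028,0,0,0]]'; python3 -c "
from h import *
fix()"
```

```text
t: 3.7
eef_pos: [0.4857, 0.2138, 0.0687]
tool_rot: [3.137, -0.004, 1.838]
ft_force: [-0.1, 0.7, 0.3]
width: -0.0002
t 3.70 fix x 0.0002 y 0.1267 z 0.0687 yaw 1.838 F(fix) [0.1 0.7 0.3] w -0.000
```

```bash
python3 -m inch '[[-0.001,0,0,0],[-0.002,0,0,0],[-0.003,0,0,0],[-0.003,0,0,0]]'; python3 -c "
from h import *
fix()"
```

```text
t: 4.1
eef_pos: [0.486, 0.2124, 0.0688]
tool_rot: [3.137, -0.006, 1.839]
ft_force: [-2.0, 5.7, -0.5]
width: -0.0001
t 4.10 fix x 0.0001 y 0.1253 z 0.0688 yaw 1.839 F(fix) [-0.4  6.  -0.5] w -0.000
```

```bash
python3 -m inch '[[-0.002,0,-0.002,0],[-0.002,0,-0.004,0],[-0.003,0,-0.006,0],[-0.003,0,-0.008,0],[-0.003,0,-0.010,0],[-0.004,0,-0.012,0],[-0.004,0,-0.012,0]]'; python3 - <<'E'
from h import *
fix();a=grab('top')['img'][145:245,130:240];b=grab('side')['img'][185:310,175:300]
cv2.imwrite('pics/c3.png',np.hstack([cv2.resize(a,(396,360)),cv2.resize(b,(400,360))])[:,:,::-1])
E
```

```text
t: 4.8
eef_pos: [0.4869, 0.2095, 0.0813]
tool_rot: [3.136, -0.007, 1.839]
ft_force: [-2.1, 5.9, 1.7]
width: -0.0001
t 4.80 fix x 0.0002 y 0.1223 z 0.0813 yaw 1.839 F(fix) [-0.4  6.2  1.7] w -0.000
```

View pics/c3.png

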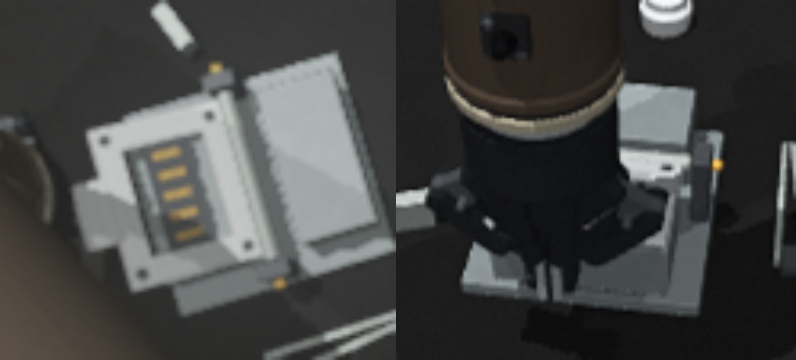

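Contact held at about 6 N while the edge receded 3 mm over the 12.5 mm lift, which matches the tab arc. The hinge pins at (216,68) and (279,283) in the crop have not moved. I carry on along the arc.

```bash
python3 -m inch '[[-0.003,0,-0.003,0],[-0.004,0,-0.006,0],[-0.005,0,-0.010,0],[-0.006,0,-0.013,0],[-0.0075,0,-0.017,0],[-0.009,0,-0.020,0],[-0.0105,0,-0.023,0],[-0.012,0,-0.026,0],[-0.0135,0,-0.029,0],[-0.015,0,-0.031,0]]'; python3 -c "
from h import *
fix()"
```

```text
t: 5.9
eef_pos: [0.4909, 0.1953, 0.1126]
tool_rot: [3.136, -0.008, 1.84]
ft_force: [-1.5, 6.0, 2.4]
width: -0.0003
t 5.90 fix x 0.0003 y 0.1076 z 0.1126 yaw 1.840 F(fix) [0.1 6.1 2.4] w -0.000
```

```bash
python3 -m inch '[[-0.005,0,-0.005,0],[-0.008,0,-0.010,0],[-0.011,0,-0.015,0],[-0.014,0,-0.019,0],[-0.017,0,-0.023,0],[-0.020,0,-0.027,0],[-0.023,0,-0.030,0],[-0.026,0,-0.033,0],[-0.029,0,-0.036,0],[-0.031,0,-0.038,0]]'; python3 - <<'E'
from h import *
fix();a=grab('top')['img'][145:245,130:240];b=grab('side')['img'][165:310,165:310]
cv2.imwrite('pics/c4.png',np.hstack([cv2.resize(a,(396,360)),cv2.resize(b,(400,360))])[:,:,::-1])
E
```

```text
t: 6.9
eef_pos: [0.4991, 0.1647, 0.1506]
tool_rot: [3.136, -0.008, 1.84]
ft_force: [-0.7, 1.6, -1.0]
width: 0.0002
t 6.90 fix x 0.0001 y 0.0759 z 0.1506 yaw 1.840 F(fix) [-0.2  1.7 -1. ] w 0.000
```

View pics/c4.png

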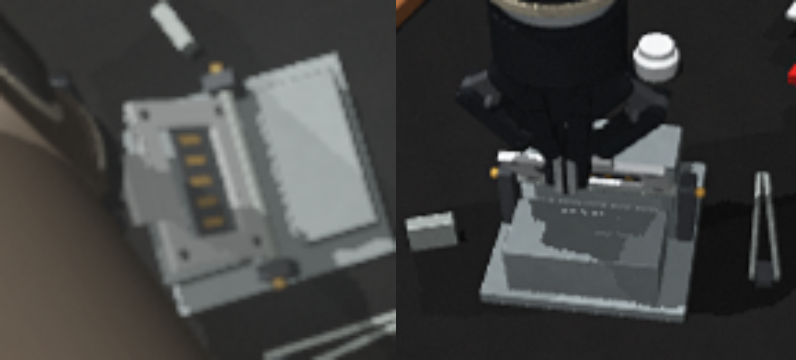

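The leaf is at about 0.97 rad with its edge against the fingertips (crop (565,185)), and the base is unmoved. I continue to upright.

```bash
python3 -m inch '[[-0.005,0,-0.003,0],[-0.010,0,-0.006,0],[-0.015,0,-0.010,0],[-0.020,0,-0.013,0],[-0.025,0,-0.015,0],[-0.030,0,-0.017,0],[-0.035,0,-0.018,0],[-0.040,0,-0.019,0],[-0.045,0,-0.020,0],[-0.050,0,-0.020,0]]'; python3 -c "
from h import *
fix()"
```

```text
t: 8.0
eef_pos: [0.5127, 0.1159, 0.1706]
tool_rot: [3.135, -0.007, 1.839]
ft_force: [0.2, 1.2, 0.7]
width: -0.0003
t 8.00 fix x 0.0004 y 0.0252 z 0.1706 yaw 1.839 F(fix) [0.5 1.1 0.7] w -0.000
```

```bash
python3 -m inch '[[-0.006,0,-0.001,0],[-0.012,0,-0.002,0],[-0.017,0,-0.002,0],[-0.023,0,-0.002,0],[-0.029,0,-0.001,0],[-0.035,0,-0.000,0],[-0.040,0,0.001,0],[-0.045,0,0.003,0],[-0.050,0,0.004,0],[-0.055,0,0.006,0]]'; python3 -c "
from h import *
fix()"
```

```text
t: 9.0
eef_pos: [0.5275, 0.0627, 0.164]
tool_rot: [3.135, -0.007, 1.839]
ft_force: [-0.6, 0.7, 1.3]
width: 0.0
t 9.00 fix x 0.0006 y -0.0300 z 0.1640 yaw 1.839 F(fix) [-0.4  0.9  1.3] w 0.000
```

```bash
python3 -m inch '[[-0.005,0,0.002,0],[-0.009,0,0.004,0],[-0.014,0,0.007,0],[-0.018,0,0.009,0],[-0.022,0,0.012,0],[-0.026,0,0.016,0],[-0.030,0,0.019,0],[-0.034,0,0.023,0],[-0.038,0,0.027,0],[-0.041,0,0.031,0]]'; python3 - <<'E'
from h import *
fix();a=grab('top')['img'][145:245,130:240];b=grab('side')['img'][165:310,165:310]
cv2.imwrite('pics/c5.png',np.hstack([cv2.resize(a,(396,360)),cv2.resize(b,(400,360))])[:,:,::-1])
E
```

```text
t: 10.0
eef_pos: [0.5387, 0.0229, 0.1324]
tool_rot: [3.135, -0.007, 1.839]
ft_force: [-0.2, 0.7, 1.8]
width: 0.0002
t 10.00 fix x 0.0009 y -0.0714 z 0.1324 yaw 1.839 F(fix) [0.  0.7 1.8] w 0.000
```

View pics/c5.png

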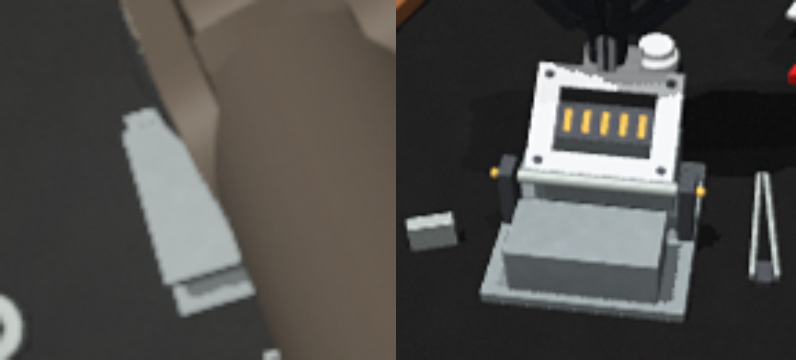

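The leaf is over the spine at about 2.5 rad, with the fingertips on the tab (crop (600,55)) and the base unmoved. Next I lower it, slowing down.

```bash
python3 -m inch '[[-0.003,0,0.003,0],[-0.005,0,0.006,0],[-0.007,0,0.009,0],[-0.009,0,0.012,0],[-0.011,0,0.016,0],[-0.013,0,0.020,0],[-0.015,0,0.024,0],[-0.016,0,0.028,0],[-0.018,0,0.032,0],[-0.019,0,0.036,0]]'; python3 -c "
from h import *
fix()"; python3 -m inch '[[-0.0005,0,0.003,0],[-0.001,0,0.005,0],[-0.0015,0,0.008,0],[-0.002,0,0.010,0],[-0.002,0,0.012,0],[-0.0025,0,0.014,0],[-0.003,0,0.016,0],[-0.003,0,0.018,0]]';python3 -c "
from h import *
fix()"
```

```text
t: 11.1
eef_pos: [0.5435, 0.0044, 0.0955]
tool_rot: [3.136, -0.007, 1.839]
ft_force: [-0.6, -0.6, 1.5]
width: -0.0003
t 11.10 fix x 0.0006 y -0.0905 z 0.0955 yaw 1.839 F(fix) [-0.7 -0.4  1.5] w -0.000
t: 11.9
eef_pos: [0.5443, 0.0018, 0.0773]
tool_rot: [3.136, -0.007, 1.839]
ft_force: [-0.1, -0.3, 0.5]
width: -0.0
t 11.90 fix x 0.0007 y -0.0932 z 0.0773 yaw 1.839 F(fix) [-0.1 -0.2  0.5] w -0.000
```

```bash
python3 -m inch '[[0,0,0.001,0],[0,0,0.002,0],[0,0,0.003,0],[0,0,0.004,0],[0,0,0.005,0],[0,0,0.006,0],[0,0,0.006,0]]'; python3 -c "
from h import *
fix()"
```

```text
t: 12.6
eef_pos: [0.5443, 0.0019, 0.0712]
tool_rot: [3.136, -0.007, 1.839]
ft_force: [0.6, 0.2, 0.4]
width: -0.0
t 12.60 fix x 0.0007 y -0.0931 z 0.0712 yaw 1.839 F(fix) [0.6 0.1 0.4] w -0.000
```

```bash
python3 -m inch '[[0,0,0.001,0],[0,0,0.0015,0],[0,0,0.002,0],[0,0,0.0025,0],[0,0,0.003,0],[0,0,0.003,0]]'; python3 -c "
from h import *
fix()"
```

```text
t: 13.2
eef_pos: [0.5445, 0.0019, 0.0707]
tool_rot: [3.136, -0.005, 1.839]
ft_force: [-8.3, -1.9, 28.3]
width: -0.0001
t 13.20 fix x 0.0009 y -0.0931 z 0.0707 yaw 1.839 F(fix) [-8.5  0.4 28.3] w -0.000
```

The leaf is firmly on its stop. I lift off straight up, back away, and check.

```bash
python3 -m inch '[[0,0,-0.001,0],[0,0,-0.002,0],[0,0,-0.005,0],[0,0,-0.02,0],[0,0,-0.05,0],[0,0,-0.09,0],[0,0,-0.13,0],[0,0,-0.17,0],[0,0,-0.2,0],[0,0,-0.2,0]]'; python3 -m inch '[[-0.03,-0.03,0,0],[-0.07,-0.06,0,0],[-0.11,-0.09,0,0],[-0.15,-0.12,0,0],[-0.19,-0.14,0,0],[-0.23,-0.14,0,0],[-0.27,-0.14,0,0],[-0.29,-0.14,0,0],[-0.30,-0.14,0,0],[-0.30,-0.14,0,0]]'; python3 - <<'E'
from h import *
np.set_printoptions(precision=4,suppress=True)
fix();D={}
for n in('top','side'):
    d=D[n]=grab(n,n+'6.png')
a=D['top']['img'];b=D['side']['img']
cv2.imwrite('pics/c6.png',np.hstack([cv2.resize(a[110:265,90:310],(400,282)),cv2.resize(b[140:380,90:330],(400,400))[:282]])[:,:,::-1] )
z=np.hstack([cv2.resize(a[145:245,140:250],(396,360),interpolation=2),cv2.resize(b[165:300,165:310],(400,360),interpolation=2)])
cv2.imwrite('pics/c6.png',z[:,:,::-1])
# change in the rest of the table
for n in D:
    p=cv2.imread('pics/%s0.png'%n)[:,:,::-1];df=(cv2.absdiff(p,D[n]['img']).max(2)>40).astype('uint8')
    _,_,st,_=cv2.connectedComponentsWithStats(df);print(n,[s.tolist() for s in st[1:] if s[4]>12])
E
```

```text
t: 14.2
eef_pos: [0.5456, 0.0013, 0.2759]
tool_rot: [3.128, -0.003, 1.839]
ft_force: [-0.3, -0.7, 0.3]
width: 0.0001
t: 15.2
eef_pos: [0.4899, -0.3254, 0.2725]
tool_rot: [3.129, -0.005, 1.838]
ft_force: [-0.1, 0.6, 0.3]
width: 0.0001
t 15.20 fix x -0.1381 y -0.3945 z 0.2725 yaw 1.838 F(fix) [0.1 0.6 0.3] w 0.000
top [[397, 110, 115, 274, 16662], [221, 161, 26, 46, 561], [195, 170, 19, 45, 284], [209, 172, 19, 31, 339], [181, 174, 22, 44, 264], [149, 179, 41, 48, 1048], [213, 213, 6, 5, 16], [178, 224, 10, 6, 27], [428, 230, 3, 17, 24], [358, 313, 53, 71, 2313], [441, 380, 8, 4, 13]]
side [[298, 0, 57, 64, 1950], [456, 0, 44, 60, 1376], [413, 110, 99, 132, 4432], [212, 197, 59, 42, 1616], [200, 236, 67, 45, 2015], [211, 257, 59, 35, 274]]
```

View pics/c6.png

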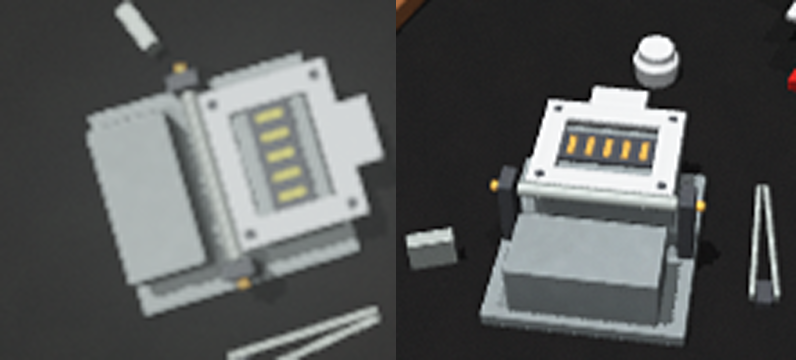

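View pics/top6.png

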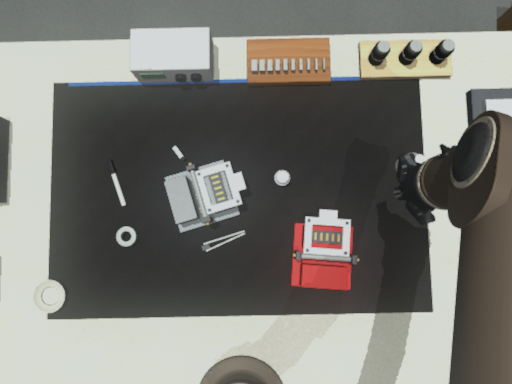

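The leaf lies on the right bed with its tab pointing right (top (241,182)). The pins, tweezers, ring, loupe, marker and block are all where they were. One triangulation of the tab corners checks that it is flat.

```bash
python3 - <<'E'
from h import *
np.set_printoptions(precision=4,suppress=True)
t=grab('top');s=grab('side')
def ray(d,uv): 
    r=rot(d)@np.linalg.inv(d['mtx'])@np.array([*uv,1.]);return np.array(d['position']),r/np.linalg.norm(r)
for a,b in(((363,95),(596,87)),((383,160),(649,93)),((315,60),(553,100)),((367,212),(687,110))):
    p,u=ray(t,(a[0]/3.6+140,a[1]/3.6+145));q,v=ray(s,((b[0]-396)/2.759+165,b[1]/2.667+165))
    k=np.linalg.lstsq(np.c_[u,-v],q-p,rcond=None)[0];A=p+k[0]*u;B=q+k[1]*v
    w=(A+B)/2;print(w,'gap',np.linalg.norm(A-B).round(4),'fix xy',(w[:2]-SP)@ex,(w[:2]-SP)@ey)
E
```

```text
[ 0.5694 -0.0142  0.0673] gap 0.0019 fix xy 0.020666254477724667 -0.11528291942584451
[ 0.526  -0.0266  0.0659] gap 0.0049 fix xy -0.02440189154018126 -0.11575435159832571
[0.5928 0.0176 0.0716] gap 0.0004 fix xy 0.05169419608721454 -0.09071586294602473
[ 0.4894 -0.0156  0.0708] gap 0.0029 fix xy -0.05676643276336241 -0.09548424975242785
```

The tab's outer corners come out at z = 66–67 mm and 115 mm from the axis, so the leaf is flat. I hand in.

```bash
python3 -c "
from rig import close_job
print(close_job())"
```

```text
the job is handed in; nothing more can be done
None
```

The leaf now lies flat on the right-hand bed of the grey fixture, and I handed the job in at about 15 s. I pushed the tab with the shut fingertips: up by its outer edge, over the spine, then slowly down onto the stop. It was never pinched.

**Last checks**
- **Flatness:** the tab's outer corners measured 66–67 mm high and 115 mm from the hinge axis; 68 mm is expected when flat. The frame corners read 71–72 mm, against 71 mm for the leaf's top face.
- **Nothing else moved:** apart from the leaf, the arm and shadows, the before and after pictures agreed. The fixture's hinge pins and everything else on the table were in place.
- **Clear of everything:** the gripper ended at about 0.27 m height with no contact force.
- **Harder than intended:** pressing the leaf onto its stop at the end reached about 28 N for a moment, against the 5–6 N I was aiming for. Contact readings while pushing were about 6 N or less.
- **Loose fit on two corners:** the two views disagreed by up to 5 mm on one tab corner and 3 mm on one frame corner, so the heights are good to a few millimetres.

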